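# Load and start the test-tile spraying stand

### The arm

A 6-joint arm with a two-finger parallel gripper is mounted at the origin on a cart in front of the work surface, level with it; the furniture and walls round the work are solid. World frame = base frame: x ahead of the robot, y to its left, z up, the work surface at z = 0. Lengths are in mm, angles in rad, forces in N, time in s.
With the tool pointing down it reaches from about 300 to 775 mm from the base axis. Payload 14.6 kg.
Tool frame: the origin (TCP) lies between the finger pads; the fingertips stand 11 mm ahead of it and the grasp point (between the pads) lies 8 mm behind it; z points along the fingers, y is the line along which they close (so a half turn about z gives the same grasp; the last joint's range is limited). The gripper opens to 94 mm and grips with 3 to 60 N. Pads are 16 mm wide; open, the fingers measure 119 mm over their backs; the gripper's body (75 mm by 177 mm) begins 78 mm behind the grasp point.
Start: joints at [1.108, 0.3, 1.521, -0, 1.321, -0.067], TCP at [212.047, 507.47, 216.446] pointing down, gripper open.
Joint ranges: [-3.03, 3.03], [-0.79, 2.21], [0.23, 2.52], [-1.04, 4.18], [0, 3.07], [-2.55, 2.55]. Speed limits (rad/s): [2.22, 2.22, 2.57, 3.14, 3.14, 3.14].

### API

Orientations are given as [roll, pitch, yaw] about the fixed x, y, z axes, in that order (R = Rz(yaw) Ry(pitch) Rx(roll)).
In Python, from cell import manip gives the robot as it stands. The module is installed in compiled form; this text tells all that it offers.
- The arm moves only by the tool arm_command, never from a script. Its argument "rows" is one flat list of numbers, 5 for each row, row after row: the shift along the world's x, y, z in mm, then the turn about the world's z in degrees, then the finger opening in mm, from 0 to 94. In form: [dx, dy, dz, twist, jaw, dx, dy, dz, twist, jaw, ...]. A call has 1 to 5 rows; each row shifts and turns the commanded pose from where the row before left it; what a row does not reach is not made up. A row lasts 1/8 s, in which the tool goes at most 62.5 mm and 10.7 degrees, less where a joint would pass 70% of its speed; a pose out of reach is approached as far as the arm can. A call is refused whole if a number of a shift passes 62.5 or a number of a turn 10.7, either way. A call with a gripper value outside its range is refused whole. The fingers move at their own pace and stop on an object; "newtons" is the grip in N (left out, the last holds). Time passes only in rows, so rows that do not move let the fingers close. It gives the time, the measured TCP pose, the force and the opening at its end, in the units of the state.
- manip.read_state(): the state, without advancing time (a new reading comes with each control period).
- manip.camera(name): name is "scene" or "top" or "wrist"; returns a dict with "image" (420x560x3 uint8, blue, green, red), "z_map" (420x560 float32, mm along the optical axis (not along the pixel's ray), 0 where there is no reading), "fx", "fy", "cx", "cy" (pixels), "pose" (4x4, takes a point from camera to world coordinates). Camera axes: x right, y down, z forward; pixel columns grow to the right and rows downward; lengths in mm; the calibration is good to about 2 mm. The wrist camera is an equidistant fisheye: a pixel r from the principal point sees the ray r / f radians off the axis. A picture is of the moment at which its call begins.
- manip.sign_off(): hands the job in, once; it reports no verdict.
The state is a dict: "clock": time; "joints": joint angles; "qd": joint speeds; "effort": joint torques, N m; "eef_pos": TCP position; "eef_rot": TCP orientation; "wrist_force": force on the tool from outside, world axes, zero at the start; "moment": the same for the moment, N m; "finger_gap": finger opening in mm.
Only numpy, scipy, OpenCV 4.12 (cv2) and the standard library are available. Lean on these libraries where they do the work, as an engineer would, in place of code of your own. Each camera call takes 0.05 s, during which the arm holds its last target. There are 200 camera calls.

### The job

Get the spraying stand ready: stand the blue jar that was left on the white spray board upright on the round plaster bat, then turn the red eccentric knob by its black grip until its lobe presses the board firmly against the sprung rubber buffer and the board stays locked. Only then lay every test tile on the board, flat with its glazed face up, each in the middle of a blue outline of its own and lengthwise with it. When all are on, press the green plunger of the air valve right down to its stop, hold it there for a second and let it come back up; leave the roll of tape where it lies.

Things in the scene. Friction and masses are not known exactly. Their poses are not given: they have to be found in the camera images.
- board: white plastic spray board, 215 (x) x 235 (y) x 18 mm, 0.6 kg, lying loose on the stand with its underside 12 mm above the table (its top at 30 mm); origin at the centre of its underside, z up. Its y axis points from the rubber buffer towards the eccentric knob, and it can slide only along y (side rails along its other two edges, below its top). At the start it has a few mm of play
- spot1 (a point): centre of blue outline 1 on the board's top face (52.5, 40 mm from the board's centre in its x, y); outlines are rectangles 84 mm long (along the board's x) by 54 mm wide, painted, flush
- spot2 (a point): centre of blue outline 2 on the board's top face (52.5, -60 mm from the board's centre in its x, y); outlines are rectangles 84 mm long (along the board's x) by 54 mm wide, painted, flush
- spot3 (a point): centre of blue outline 3 on the board's top face (-52.5, 40 mm from the board's centre in its x, y); outlines are rectangles 84 mm long (along the board's x) by 54 mm wide, painted, flush
- spot4 (a point): centre of blue outline 4 on the board's top face (-52.5, -60 mm from the board's centre in its x, y); outlines are rectangles 84 mm long (along the board's x) by 54 mm wide, painted, flush
- cam (a joint): angle of the red eccentric knob (rad), 0 to 2.5, growing anticlockwise seen from above; it starts between 0 and 0.7. At 0 the lobe (a 60 mm disc, 9 mm off its axis, white dot on the lobe side) points away from the board; the lobe begins to squeeze the buffer at about 1.5, and from about 1.8 to the end stop at 2.5 the board is firmly locked (5 to 12 N). Stiff with friction (0.15 N m, up to about 0.3 N m when clamping), so it stays where it is left
- cam_grip (a point): on the knob's vertical turning axis, in the middle of the black grip bar: bar 60 mm long, 14 mm thick, 32 mm high, its top 12 mm above this point (top at 68 mm, underside at 36 mm above the table). This frame turns with the knob: x along the bar's length, y across it (towards the lobe), z up
- buffer: black rubber buffer bar, 140 x 10 x 16 mm, on springs (1.5 N/mm, up to 12 mm travel) at the board edge opposite the knob; origin at its centre
- plunger_top (a point): centre of the flat top of the green plunger head (48 mm across, on a grey round valve body 58 mm across), 102 mm above the table when up; moves down with it
- plunger (a joint): how far the plunger is pushed down (m): 0 up, 0.020 at its stop; the spring needs 2.5 N at the top and 7.5 N at the stop
- tile1: L-shaped test tile, green face up, 61 x 34 mm, 50 g: an 8 mm plate lying flat and, at one end, its unglazed foot, 8 mm thick, 34 mm wide, standing 30 mm above the support: pinch it from above. Origin mid of the foot's outer face, 15 mm above the support; z level from the foot along the tile (foot's middle 4 mm along it), y level, x straight down. Three or four tiles are there (absent: None)
- tile2: L-shaped test tile, rust-orange face up, 61 x 34 mm, 50 g: an 8 mm plate lying flat and, at one end, its unglazed foot, 8 mm thick, 34 mm wide, standing 30 mm above the support: pinch it from above. Origin mid of the foot's outer face, 15 mm above the support; z level from the foot along the tile (foot's middle 4 mm along it), y level, x straight down. Three or four tiles are there (absent: None)
- tile3: L-shaped test tile, dark blue face up, 61 x 34 mm, 50 g: an 8 mm plate lying flat and, at one end, its unglazed foot, 8 mm thick, 34 mm wide, standing 30 mm above the support: pinch it from above. Origin mid of the foot's outer face, 15 mm above the support; z level from the foot along the tile (foot's middle 4 mm along it), y level, x straight down. Three or four tiles are there (absent: None)
- tile4: L-shaped test tile, green face up, 61 x 34 mm, 50 g: an 8 mm plate lying flat and, at one end, its unglazed foot, 8 mm thick, 34 mm wide, standing 30 mm above the support: pinch it from above. Origin mid of the foot's outer face, 15 mm above the support; z level from the foot along the tile (foot's middle 4 mm along it), y level, x straight down. Three or four tiles are there (absent: None)
- tile1_mid (a point): middle of the underside of tile1 as it lies, at the support's height, 30.5 mm from the foot end
- tile2_mid (a point): middle of the underside of tile2 as it lies, at the support's height, 30.5 mm from the foot end
- tile3_mid (a point): middle of the underside of tile3 as it lies, at the support's height, 30.5 mm from the foot end
- tile4_mid (a point): middle of the underside of tile4 as it lies, at the support's height, 30.5 mm from the foot end
- jar: blue screw-lid jar with black lid, 54 mm across, 74 mm high (body to 60 mm, then the 50 mm lid), 0.16 kg; origin at the centre of its underside, z up; starts standing on the board
- bat: round plaster bat, 200 mm across, 20 mm thick, fixed flat on the table; origin at the centre of its underside
- tape: roll of masking tape lying at the right, 104 mm across, 24 mm high, bystander; origin under its centre
Not all that is in view belongs to the job. What is meant by the part that bears plunger_top is not pink, and is the larger of those in its own colour. What is shaped like the jar but pink or yellow is not meant.

How it is judged:
By the outcome, as a careful person would: the job done as asked, in the order asked, and still so for the second after the job is handed in, with the robot touching nothing.
Of tile1, tile2, tile3, tile4 only 3 to 4 are there at a start; the rules pass over those that are not, and their reading is None.
At some moment in a run one of tile1, tile2, tile3, tile4 may be knocked a few centimetres aside while the robot is not near it.
It also fails if it takes over 210 s, if anything falls off the work surface, if the arm or the gripper's body presses on something with over 40 N, if the wrist force passes 120 N, or if a joint passes its speed limit or range.

## Working session

There is one attempt and no reset: what is moved stays moved. The work goes in short steps, Python scripts to look and compute and a tool call to move; the robot and the scene stay as the last step left them, time stands still between calls to the robot, and variables do not carry over. Pictures are saved under pics/ and viewed, on a budget of 14 in all, crops included, one or two more only if the job needs it, and the job is handed in when it is done.

Besides the shell and the picture viewer there is one more tool, called by a JSON object that holds its "method" and its "body". arm_command: Moves the arm, as the interface text tells. Its arguments: {"type":"object","properties":{"rows":{"type":"array","items":{"type":"number"}},"newtons":{"type":"number"}},"required":["rows"]}

```bash
mkdir -p pics; cat > h.py <<'E'
import numpy as np, cv2
from cell import manip
def grab(n,save=None):
    c=manip.camera(n)
    if save: cv2.imwrite('pics/'+save,c['image'])
    return c
def pts(c):
    h,w=c['z_map'].shape; u,v=np.meshgrid(np.arange(w),np.arange(h)); z=c['z_map'].astype(float)
    P=np.stack([(u-c['cx'])/c['fx']*z,(v-c['cy'])/c['fy']*z,z],-1)
    W=P@c['pose'][:3,:3].T+c['pose'][:3,3]; W[z==0]=np.nan
    return W
def ray(c,u,v,h):
    d=np.array([(u-c['cx'])/c['fx'],(v-c['cy'])/c['fy'],1.])@c['pose'][:3,:3].T; o=c['pose'][:3,3]
    return o+d*(h-o[2])/d[2]
E
python3 - <<'E'
from h import *
for n in('top','scene'):
    c=grab(n,n+'1.png'); print(n,c['fx'],c['cx'],c['cy'],np.round(c['pose'],3).tolist()); np.savez(n+'1.npz',**c)
print(manip.read_state())
E
```

```text
top 399.3824168136179 278.277655381482 213.4295965152975 [[-0.005, -0.996, 0.092, 378.072], [-1.0, 0.004, -0.003, 40.237], [0.003, -0.092, -0.996, 1336.146], [0.0, 0.0, 0.0, 1.0]]
scene 494.9319033272117 288.3908218652839 207.1431571964277 [[0.687, -0.306, 0.659, -500.825], [-0.727, -0.308, 0.614, -902.396], [0.015, -0.901, -0.433, 768.897], [0.0, 0.0, 0.0, 1.0]]
{'clock': 0.1, 'joints': array([ 1.10840949e+00,  3.00433556e-01,  1.52152208e+00,  7.43968529e-06,
        1.32070086e+00, -6.65907453e-02]), 'qd': array([-1.05234374e-03,  4.75108036e-05, -3.42684832e-03,  1.60186351e-03,
        8.37032134e-04,  3.70037060e-04]), 'effort': array([ 9.52300543e-04, -5.32648480e+01, -3.53279042e+01,  7.09381420e-02,
        2.34901981e-02, -4.95919892e-05]), 'eef_pos': array([211.94373097, 507.27813518, 215.93187585]), 'eef_rot': array([-3.14053165e+00, -7.79801820e-05,  2.74579467e+00]), 'wrist_force': array([ 0.01041913, -0.10579061, -0.30189739]), 'moment': array([ 0.00858986, -0.00429495, -0.03126181]), 'finger_gap': 94.02087167648585}
```

View pics/top1.png

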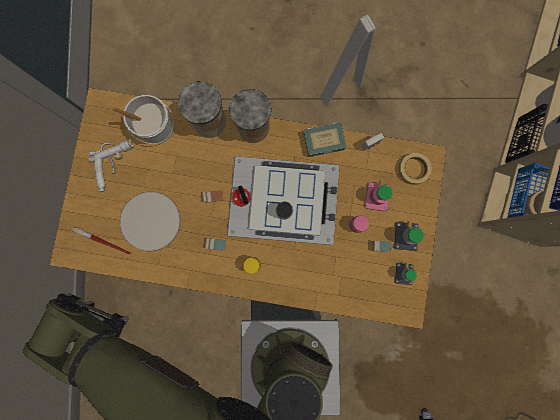

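View pics/scene1.png

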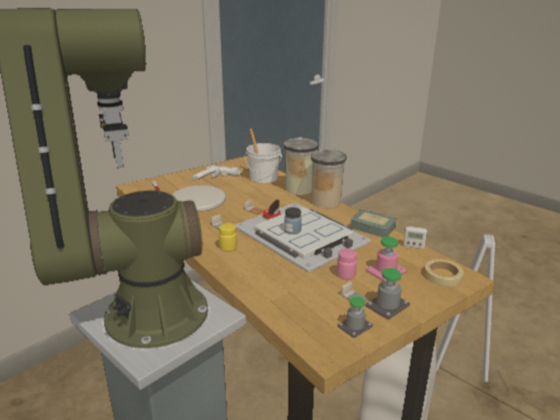

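The top view shows the bat at (150,221), jar lid (284,210), knob (241,196), and tiles at (211,196), (214,243) and (380,245). The larger green valve is at (408,236), the small green one at (405,273), the pink one at (378,195) and the tape at (415,168). The scene view agrees with this and shows three tiles.

```bash
cat > m.py <<'E'
from h import *
c=dict(np.load('top1.npz')); W=pts(c); im=c['image']
hsv=cv2.cvtColor(im,cv2.COLOR_BGR2HSV); np.set_printoptions(precision=1,suppress=True)
def comps(mask,name,minA=15):
    n,l,s,ce=cv2.connectedComponentsWithStats(mask.astype(np.uint8))
    for i in range(1,n):
        if s[i,4]<minA: continue
        m=l==i; w=W[m]; w=w[~np.isnan(w[:,0])]
        print(name,'px',ce[i],'A',s[i,4],'bb',s[i,:4],'med',np.median(w,0),'z10/90',np.percentile(w[:,2],[10,90]))
H,S,V=cv2.split(hsv)
tab=np.zeros(H.shape,bool); tab[90:330,55:445]=1
comps(tab&(H>45)&(H<80)&(S>120),'green')
comps(tab&((H<6)|(H>174))&(S>170),'red')
comps(tab&(W[...,2]>15)&(W[...,2]<45),'h15-45',20)
comps(tab&(W[...,2]>90)&(W[...,2]<125),'h90-125',20)
comps(tab&(H>95)&(H<125)&(S>90)&(V>60),'blue',10)
E
python3 m.py; python3 - <<'E'
import cv2
im=cv2.imread('pics/top1.png'); cv2.imwrite('pics/c1.png',cv2.resize(im[145:285,190:400],None,fx=3.8,fy=3.8,interpolation=cv2.INTER_CUBIC))
E
```

```text
green px [384.2 192.4] A 167 bb [377 186  15  14] med [ 557.8 -295.1  100.6] z10/90 [ 97.1 104. ]
green px [415.3 234.9] A 180 bb [408 228  16  15] med [ 423.4 -387.2  100.7] z10/90 [ 98.1 103.6]
green px [410.5 274.7] A 97 bb [405 270  12  11] med [ 299.4 -376.9   75.2] z10/90 [71.9 78. ]
red px [237.8 198.2] A 110 bb [233 189  13  17] med [547.4 168.7  29.5] z10/90 [26.5 33.1]
red px [247.  194.5] A 33 bb [243 189   7  13] med [563.1 135.6  30.7] z10/90 [26.5 56.7]
red px [107.4 243.3] A 100 bb [ 91 235  39  19] med [406.6 607.9  10.1] z10/90 [ 6.3 13.9]
h15-45 px [214.6 130.6] A 89 bb [196 117  30  20] med [773.4 241.7  28.7] z10/90 [17.3 41.5]
h15-45 px [163.7 134.9] A 75 bb [147 119  26  24] med [755.3 410.5  33.1] z10/90 [21.2 41.2]
h15-45 px [324.7 138.7] A 1031 bb [304 123  43  33] med [ 747.7 -120.7   34.5] z10/90 [30.8 38. ]
h15-45 px [255.5 137.8] A 62 bb [240 129  29  13] med [748.8 110.7  30.1] z10/90 [17.5 41.8]
h15-45 px [108.3 158.3] A 585 bb [ 89 139  45  53] med [698.8 614.4  21.4] z10/90 [16.6 28.5]
h15-45 px [369.6 145.1] A 39 bb [363 140  19  10] med [ 726.5 -267
[... 1881 characters left out ...]
8 bb [269 170  16  11] med [640.2  31.   29.8] z10/90 [26.6 32.3]
blue px [306.6 173.5] A 17 bb [299 173  16   2] med [632.9 -60.3  27.9] z10/90 [25.5 30.9]
blue px [313.  191.5] A 10 bb [313 187   1  10] med [571.4 -79.3  29.4] z10/90 [27.4 32.2]
blue px [303.  195.7] A 26 bb [298 189  15  10] med [553.4 -41.2  28.8] z10/90 [25.  32.1]
blue px [274.6 194.4] A 18 bb [268 193  15   3] med [561.9  47.9  28.6] z10/90 [25.8 31.6]
blue px [304.3 205.4] A 26 bb [297 204  16   6] med [526.1 -47.4  29.9] z10/90 [25.9 32.5]
blue px [272.6 224.6] A 36 bb [265 218  16  10] med [457.9  51.6  30.1] z10/90 [26. 32.]
blue px [301.8 228.2] A 24 bb [295 225  16   5] med [447.5 -36.8  30. ] z10/90 [26.1 32.4]
```

View pics/c1.png

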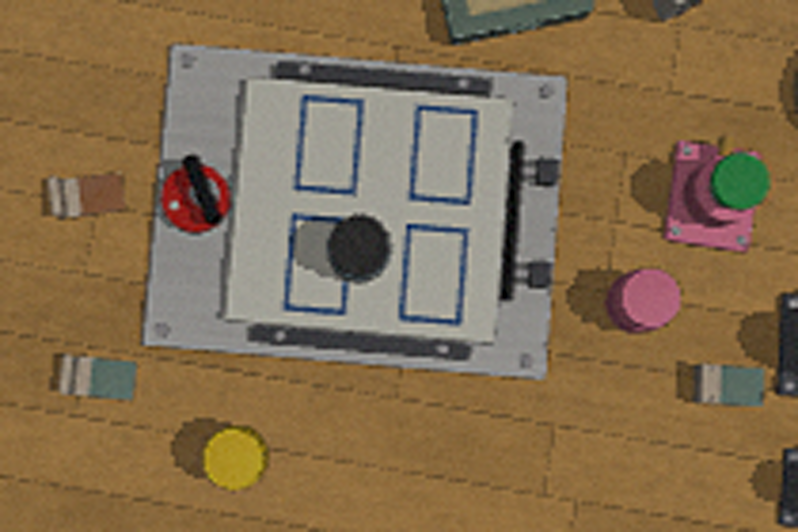

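The crop shows the board's outlines clearly. The grip bar runs from about (190,158) to (212,222) in crop pixels, with the white dot at (173,205), so the lobe points left and away from the board. There are three tiles, each with its foot on the left end.

```bash
cat > m2.py <<'E'
from h import *
np.set_printoptions(precision=1,suppress=True)
def tiles(c,lab='',boxes=None):
    """feet = blobs at height 18..36 of small area off the board"""
    pass
if __name__=='__main__':
    c=dict(np.load('top1.npz'))
    cr=lambda x,y,z: ray(c,190+(x+.5)/3.8-.5,145+(y+.5)/3.8-.5,z)
    print('jar',ray(c,284.4,209.2,104)); print('bat',ray(c,149.4,220.9,20),'plunger',ray(c,415.4,234.9,102))
    a,b=cr(190,158,68),cr(212,222,68); print('bar',(a+b)/2,np.linalg.norm(a-b),'yaw',np.degrees(np.arctan2(*(a-b)[1::-1])))
    o=[[(303,98),(361,101),(356,193),(297,189)],[(416,108),(476,111),(470,202),(411,198)],[(293,216),(350,219),(346,313),(287,310)],[(407,226),(466,229),(460,322),(402,319)]]
    P=[np.array([cr(*p,30) for p in q]) for q in o]
    for q in P: print('outline mid',q.mean(0),'sz',np.linalg.norm(q[0]-q[1]),np.linalg.norm(q[1]-q[2]),'yaw',np.degrees(np.arctan2(*(q[0]+q[1]-q[2]-q[3])[1::-1])))
    T={'rust':[(47,178),(124,175),(125,212),(52,217)],'greenL':[(60,355),(137,360),(135,398),(57,394)],'greenR':[(697,364),(764,367),(763,405),(694,401)]}
    im=c['image']; W=pts(c); H,S,V=cv2.split(cv2.cvtColor(im,cv2.COLOR_BGR2HSV))
    for (x,y) in [(211,196),(214,243),(380,245)]:
        m=np.zeros(H.shape,bool); m[y-12:y+13,x-16:x+17]=1
        f=m&(W[...,2]>21); pf=np.argwhere(f)[:,::-1]; 
        n=m&(W[...,2]>4)&(W[...,2]<13)&(np.abs(W[...,2]-8)<5)
        print('foot px',pf.mean(0),len(pf),'top',ray(c,*pf.mean(0),30))
E
python3 m2.py
```

```text
jar [505.1  17.  104. ]
bat [476.9 461.2  20. ] plunger [ 423.6 -387.5  102. ]
bar [556.3 150.1  68. ] 57.60269215471709 yaw 18.96841433101278
outline mid [600.5  41.9  30. ] sz 50.69753189406224 81.10993728028387 yaw -3.645765491988363
outline mid [591.7 -57.3  30. ] sz 52.41425751559937 80.24851514245081 yaw -4.080790878204599
outline mid [496.3  51.2  30. ] sz 49.46590682922483 81.62527190429797 yaw -3.2409848724885597
outline mid [487.7 -47.9  30. ] sz 51.170512873847166 80.81615424961032 yaw -3.9795193514252563
foot px [204.5 196.5] 31 top [555.9 278.8  30. ]
foot px [207.2 243. ] 30 top [402.9 267.8  30. ]
foot px [375.  245.7] 29 top [ 391.8 -279.4   30. ]
```

{"method": "arm_command", "body": {"rows": [30,-60,0,-10.7,94,30,-60,0,-10.7,94,30,-60,0,-10.7,94,30,-60,0,-10.7,94,30,-60,0,-10.7,94], "newtons": 20}}

```text
clock: 0.72
eef_pos: [352.2, 226.1, 216.4]
eef_rot: [3.141, -0.0, 1.806]
wrist_force: [0.6, 0.2, 0.4]
finger_gap: 93.9
```

{"method": "arm_command", "body": {"rows": [30,-50,0,0,94,30,-50,0,0,94,40,-50,0,0,94,40,-30,0,0,94,0,0,0,0,94]}}

```text
clock: 1.35
eef_pos: [492.0, 47.2, 215.6]
eef_rot: [-3.14, -0.0, 1.809]
wrist_force: [0.4, 0.5, 0.2]
finger_gap: 93.9
```

{"method": "arm_command", "body": {"rows": [0,0,0,0,94]}}

```text
clock: 1.48
eef_pos: [490.3, 49.5, 216.1]
eef_rot: [-3.141, -0.0, 1.812]
wrist_force: [0.3, 0.8, -0.5]
finger_gap: 93.8
```

```bash
python3 - <<'E'
from h import *
np.set_printoptions(precision=1,suppress=True)
s=manip.read_state(); print(s['eef_pos'],s['eef_rot'])
c=grab('wrist','w1.png'); print(c['fx'],c['cx'],c['cy'],c['pose'])
E
```

```text
[490.3  49.5 216.1] [-3.1 -0.   1.8]
325.19226210127806 277.8320491347346 209.53753581774308 [[  1.    0.2   0.1 472.1]
 [  0.2  -0.9  -0.3 130.6]
 [ -0.    0.3  -1.  384.4]
 [  0.    0.    0.    1. ]]
```

View pics/w1.png

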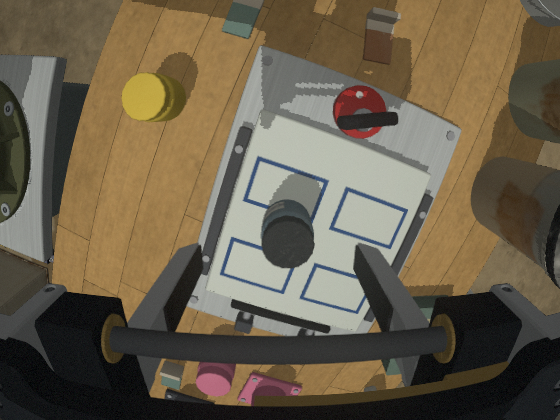

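The wrist view shows the jar lid at (288,240) between the fingers, with the knob at (362,110) and everything clear. Moves near 60 mm per row get clipped, so I'll use smaller ones.

{"method": "arm_command", "body": {"rows": [7,-16,0,0,94,8,-16,0,0,94,0,0,-20,0,94,0,0,-25,0,94,0,0,0,0,94]}}

```text
clock: 2.15
eef_pos: [505.4, 16.5, 170.3]
eef_rot: [-3.139, -0.001, 1.812]
wrist_force: [-0.3, -0.1, 0.7]
finger_gap: 93.7
```

{"method": "arm_command", "body": {"rows": [0,0,-30,0,94,0,0,-30,0,94,0,0,-28,0,94,0,0,-10,0,94,0,0,0,0,94]}}

```text
clock: 2.78
eef_pos: [506.2, 17.0, 74.1]
eef_rot: [3.141, 0.0, 1.812]
wrist_force: [0.3, 1.3, -0.4]
finger_gap: 93.9
```

{"method": "arm_command", "body": {"rows": [0,0,0,0,40,0,0,0,0,40,0,0,0,0,40,0,0,0,0,40,0,0,0,0,40], "newtons": 20}}

```text
clock: 3.4
eef_pos: [506.0, 17.2, 73.6]
eef_rot: [3.141, 0.0, 1.812]
wrist_force: [-0.0, -0.9, 1.7]
finger_gap: 52.1
```

{"method": "arm_command", "body": {"rows": [0,0,15,0,40,0,0,25,0,40,0,0,30,0,40,0,15,0,0,40,0,30,0,0,40]}}

```text
clock: 4.03
eef_pos: [505.5, 62.8, 143.0]
eef_rot: [-3.141, -0.0, 1.811]
wrist_force: [0.6, 0.9, -2.1]
finger_gap: 52.2
```

{"method": "arm_command", "body": {"rows": [0,40,0,0,40,0,40,0,0,40,0,40,0,0,40,0,40,0,0,40,0,40,0,0,40]}}

```text
clock: 4.65
eef_pos: [504.9, 264.1, 142.3]
eef_rot: [-3.14, 0.0, 1.813]
wrist_force: [0.9, 0.3, -1.8]
finger_gap: 52.1
```

{"method": "arm_command", "body": {"rows": [-5,40,0,0,40,-6,40,0,0,40,-6,40,0,0,40,-6,40,0,0,40,-6,20,0,0,40]}}

```text
clock: 5.28
eef_pos: [475.3, 444.0, 142.0]
eef_rot: [-3.14, 0.001, 1.814]
wrist_force: [0.2, -1.4, -0.8]
finger_gap: 51.8
```

{"method": "arm_command", "body": {"rows": [0,19,0,0,40,0,0,0,0,40,0,0,0,0,40]}}

```text
clock: 5.65
eef_pos: [476.8, 460.3, 143.0]
eef_rot: [-3.141, 0.001, 1.812]
wrist_force: [-0.5, 0.8, -2.8]
finger_gap: 51.8
```

```bash
python3 - <<'E'
from h import *
np.set_printoptions(precision=1,suppress=True)
s=manip.read_state(); print(s['eef_pos'],s['eef_rot'],s['finger_gap'])
c=grab('top'); W=pts(c); t=np.zeros(W.shape[:2],bool); t[190:255,115:185]=1
m=t&(W[...,2]>14)&(W[...,2]<24); print(m.sum(), ray(c,149.4,220.9,20))
E
```

```text
[476.8 460.3 143. ] [-3.1  0.   1.8] 51.80923866154313
1436 [476.9 461.2  20. ]
```

Now lower to a TCP height of about 64, release and rise.

{"method": "arm_command", "body": {"rows": [0,0,-25,0,40,0,0,-25,0,40,0,0,-18,0,40,0,0,-5,0,40,0,0,0,0,40]}}

```text
clock: 6.32
eef_pos: [477.1, 461.1, 70.9]
eef_rot: [3.141, -0.0, 1.812]
wrist_force: [-0.1, -0.8, -1.9]
finger_gap: 51.8
```

{"method": "arm_command", "body": {"rows": [0,0,-3,0,40,0,0,-2,0,40,0,0,-1,0,40,0,0,0,0,40]}}

```text
clock: 6.82
eef_pos: [476.8, 461.2, 64.4]
eef_rot: [-3.142, 0.0, 1.812]
wrist_force: [0.1, -0.6, -0.4]
finger_gap: 52.1
```

{"method": "arm_command", "body": {"rows": [0,0,0,0,70,0,0,0,0,94,0,0,0,0,94,0,0,0,0,94]}}

```text
clock: 7.32
eef_pos: [476.9, 461.2, 64.5]
eef_rot: [3.142, -0.0, 1.812]
wrist_force: [-0.5, 1.1, 0.0]
finger_gap: 88.2
```

{"method": "arm_command", "body": {"rows": [0,0,15,0,94,0,0,30,0,94,0,0,30,0,94,0,0,30,0,94,0,0,15,0,94]}}

```text
clock: 7.95
eef_pos: [477.2, 461.5, 187.2]
eef_rot: [3.139, -0.001, 1.812]
wrist_force: [1.0, 0.4, 0.1]
finger_gap: 94.3
```

{"method": "arm_command", "body": {"rows": [5,-25,0,-8,70,10,-35,0,-10,60,10,-35,0,-10,50,10,-35,0,-10,50,10,-35,0,-10,50]}}

```text
clock: 8.57
eef_pos: [521.9, 294.9, 184.4]
eef_rot: [-3.141, 0.0, 0.969]
wrist_force: [0.4, 0.5, 0.1]
finger_gap: 50.6
```

{"method": "arm_command", "body": {"rows": [10,-35,0,-10,50,10,-35,0,-10,50,10,-35,0,-10,50,4,-30,0,-7,50,0,0,0,0,50]}}

```text
clock: 9.2
eef_pos: [556.0, 159.6, 184.5]
eef_rot: [3.142, 0.0, 0.326]
wrist_force: [0.0, -0.3, 0.5]
finger_gap: 49.9
```

```bash
python3 - <<'E'
from h import *
np.set_printoptions(precision=2,suppress=True)
s=manip.read_state(); print(s['eef_pos'],s['eef_rot'],s['finger_gap'])
c=grab('top','t2.png'); W=pts(c); t=np.zeros(W.shape[:2],bool); t[170:270,115:185]=1
m=t&(W[...,2]>85)&(W[...,2]<105); p=np.argwhere(m)[:,::-1].mean(0); print(m.sum(),np.nanmedian(W[m],0), ray(c,*p,94))
c=grab('wrist','w2.png'); np.savez('w2.npz',**c)
E
```

```text
[556.04 159.6  184.47] [3.14 0.   0.33] 49.895152623022994
205 [474.53 459.    91.34] [475.17 458.29  94.  ]
```

View pics/w2.png

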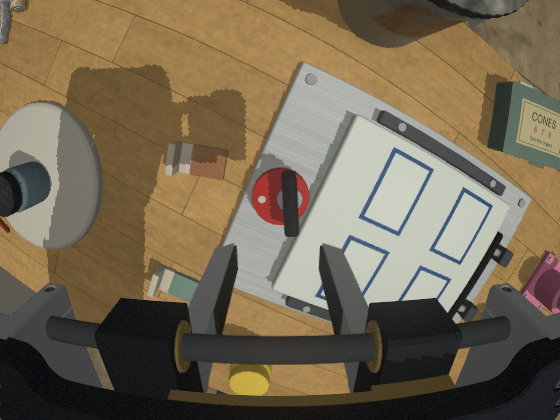

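The jar stands on the bat at (25,190). The bar, centred near (290,203), is parallel to the fingers. I'll cast that pixel to check the axis.

```bash
cat >> h.py <<'E'
def fray(c,u,v,h):
    x,y=u-c['cx'],v-c['cy']; r=np.hypot(x,y)+1e-9; th=r/c['fx']
    d=c['pose'][:3,:3]@np.array([np.sin(th)*x/r,np.sin(th)*y/r,np.cos(th)]); o=c['pose'][:3,3]
    return o+d*(h-o[2])/d[2]
E
python3 - <<'E'
from h import *
c=dict(np.load('w2.npz')); im=c['image']
s=im[160:245,270:310]; v=s.max(-1)<60
p=np.argwhere(v)[:,::-1]+[270,160]; print(len(p),p.min(0),p.max(0),p.mean(0))
for q in [(288,170),(291,235),(290,203)]: print(q,fray(c,*q,68).round(1))
E
```

```text
912 [282 170] [298 236] [289.82127193 202.97039474]
(288, 170) [593.5 162.6  68. ]
(291, 235) [536.2 139.6  68. ]
(290, 203) [565.3 150.9  68. ]
```

```bash
cat >> h.py <<'E'
def knob(c,f,box):
    H,S,V=cv2.split(cv2.cvtColor(c['image'],cv2.COLOR_BGR2HSV)); x0,y0,x1,y1=box
    b=np.zeros(H.shape,bool); b[y0:y1,x0:x1]=1
    red=b&((H<6)|(H>174))&(S>140)&(V>70); bar=b&(c['image'].max(-1)<60)
    hull=cv2.convexHull(np.argwhere(red)[:,::-1].astype(np.float32))[:,0]
    P=np.array([f(c,*p,31)[:2] for p in hull])
    A=np.c_[2*P,np.ones(len(P))]; s=np.linalg.lstsq(A,(P**2).sum(1),rcond=None)[0]; 
    print('disc',s[:2].round(1),'r',np.sqrt(s[2]+s[0]**2+s[1]**2).round(1),'n',len(P))
    Q=np.array([f(c,*p,68)[:2] for p in np.argwhere(bar)[:,::-1]]); m=Q.mean(0); u=np.linalg.svd(Q-m,full_matrices=0)[2][0]; t=(Q-m)@u
    print('bar',m.round(1),'len',np.ptp(t).round(1),'yaw',np.degrees(np.arctan2(u[1],u[0])).round(1)%180)
E
python3 - <<'E'
from h import *
knob(dict(np.load('w2.npz')),fray,(245,160,312,245)); knob(dict(np.load('top1.npz')),ray,(228,184,254,212))
E
```

```text
disc [558.9 158. ] r 29.4 n 29
bar [565.  150.9] len 62.9 yaw 22.400000000000006
disc [554.4 157.9] r 29.2 n 13
bar [556.4 149.8] len 60.7 yaw 21.80000000000001
```

{"method": "arm_command", "body": {"rows": [4,-9.5,0,3,50,0,0,-25,0,50,0,0,-30,0,50,0,0,-30,0,50,0,0,-25,0,50]}}

```text
clock: 9.93
eef_pos: [559.4, 152.8, 73.3]
eef_rot: [-3.141, 0.001, 0.384]
wrist_force: [0.9, 0.5, -0.6]
finger_gap: 50.4
```

{"method": "arm_command", "body": {"rows": [0,0,-15,0,50,0,0,-8,0,50,0,0,0,0,30,0,0,0,0,5,0,0,0,0,5], "newtons": 30}}

```text
clock: 10.55
eef_pos: [560.2, 151.7, 52.1]
eef_rot: [3.141, -0.001, 0.381]
wrist_force: [-0.2, -0.3, 1.0]
finger_gap: 23.4
```

{"method": "arm_command", "body": {"rows": [0,0,0,0,5,0,0,0,0,5,0,0,0,0,5]}}

```text
clock: 10.92
eef_pos: [560.5, 150.5, 51.9]
eef_rot: [3.14, -0.001, 0.381]
wrist_force: [4.0, -7.9, 1.0]
finger_gap: 13.9
```

{"method": "arm_command", "body": {"rows": [0.5,-1.5,0,0,5,0,0,0,5,5,0,0,0,5,5,0,0,0,5,5,0,0,0,5,5]}}

```text
clock: 11.55
eef_pos: [560.5, 150.5, 51.9]
eef_rot: [-3.141, -0.001, 0.733]
wrist_force: [-1.5, 2.3, 2.8]
finger_gap: 13.9
```

{"method": "arm_command", "body": {"rows": [0,0,0,5,5,0,0,0,5,5,0,0,0,5,5,0,0,0,0,5]}}

```text
clock: 12.05
eef_pos: [560.4, 150.6, 51.9]
eef_rot: [-3.142, -0.001, 0.991]
wrist_force: [-1.5, 4.0, 5.8]
finger_gap: 13.6
```

{"method": "arm_command", "body": {"rows": [0,0,0,6,5,0,0,0,6,5,0,0,0,6,5,0,0,0,6,5,0,0,0,6,5], "newtons": 40}}

```text
clock: 12.68
eef_pos: [560.2, 150.7, 51.9]
eef_rot: [-3.142, -0.001, 1.516]
wrist_force: [-3.9, 4.1, 6.8]
finger_gap: 13.8
```

{"method": "arm_command", "body": {"rows": [0,0,0,6,5,0,0,0,6,5,0,0,0,6,5,0,0,0,6,5,0,0,0,6,5]}}

```text
clock: 13.3
eef_pos: [560.0, 150.6, 51.9]
eef_rot: [-3.141, -0.001, 2.039]
wrist_force: [-6.5, 3.8, 7.2]
finger_gap: 13.4
```

{"method": "arm_command", "body": {"rows": [0,0,0,5,5,0,0,0,0,5,0,0,0,0,5]}}

```text
clock: 13.68
eef_pos: [560.0, 150.7, 51.9]
eef_rot: [-3.141, -0.001, 2.124]
wrist_force: [-5.6, 3.9, 8.1]
finger_gap: 14.1
```

```bash
python3 -c "
from h import *
s=manip.read_state(); print(s['eef_pos'],s['eef_rot'],s['moment'],s['wrist_force'])"
```

```text
[559.98754665 150.65155755  51.87871801] [-3.14135343e+00 -9.55704948e-04  2.12363453e+00] [ 0.57722497  1.07036061 -0.25884505] [-5.64448417  3.93821146  8.08081953]
```

{"method": "arm_command", "body": {"rows": [0,0,0,0,30,0,0,0,0,50,0,0,0,0,50,0,0,20,0,50,0,0,30,0,50]}}

```text
clock: 14.3
eef_pos: [559.9, 149.9, 101.3]
eef_rot: [-3.14, -0.001, 2.126]
wrist_force: [-0.1, 0.2, 0.7]
finger_gap: 50.0
```

{"method": "arm_command", "body": {"rows": [0,0,30,0,50,0,0,30,0,50,-30,20,20,0,50,-30,20,20,0,50,-30,20,0,0,50]}}

```text
clock: 14.92
eef_pos: [469.9, 210.8, 202.9]
eef_rot: [3.139, 0.001, 2.126]
wrist_force: [0.3, 0.0, -0.2]
finger_gap: 49.8
```

{"method": "arm_command", "body": {"rows": [-30,20,0,0,50,-30,0,0,0,50,-30,0,0,0,50,0,0,0,0,50]}}

```text
clock: 15.42
eef_pos: [379.3, 230.2, 201.7]
eef_rot: [3.141, 0.0, 2.127]
wrist_force: [0.8, -0.4, 0.7]
finger_gap: 50.0
```

```bash
python3 - <<'E'
from h import *
c=grab('top','t3.png'); np.savez('t3.npz',**c); c2=grab('wrist'); np.savez('w3.npz',**c2)
cv2.imwrite('pics/c3.png',np.vstack([cv2.resize(c['image'][150:260,190:400],(800,419),interpolation=cv2.INTER_CUBIC)]))
cv2.imwrite('pics/w3.png',c2['image'])
print(manip.read_state()['eef_pos'])
E
```

```text
[380.75145486 230.24035998 201.7116641 ]
```

View pics/c3.png

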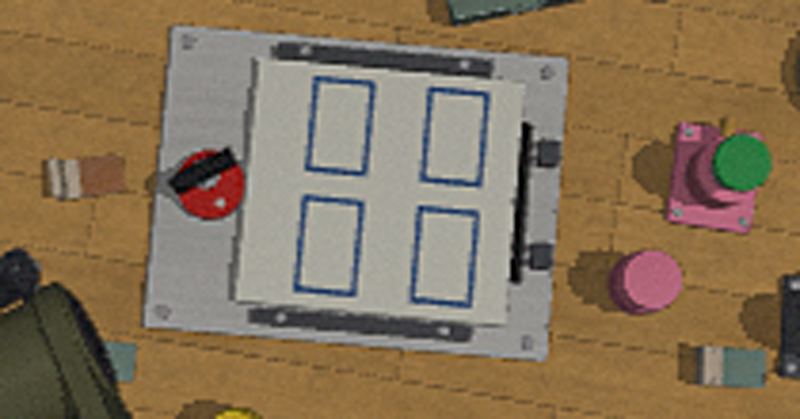

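View pics/w3.png

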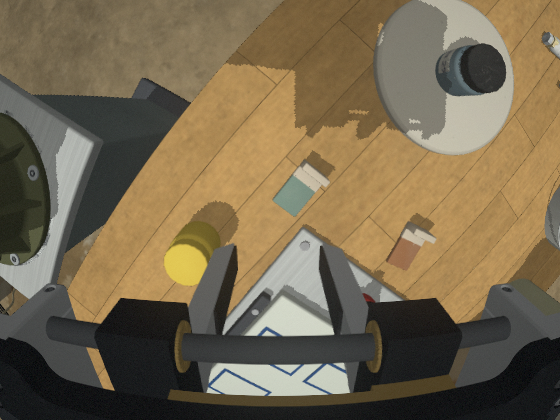

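The board has moved over against the buffer and the knob dot now faces the board side. All three tiles lie as before: rust at crop (85,177), green left partly behind the arm, green right at crop (733,365). The wrist view shows the two left tiles clear, at (300,188) and (410,243).

```bash
cat >> h.py <<'E'
def outl(c,off,sc,O):
    out=[]
    for q in O:
        P=np.array([ray(c,off[0]+(x+.5)/sc-.5,off[1]+(y+.5)/sc-.5,30)[:2] for x,y in q]); out.append(P.mean(0))
    out=np.array(out); print('outl',out.round(1).tolist())
    print('yaws',[np.degrees(np.arctan2(*(d)[::-1])).round(1) for d in (out[0]-out[2],out[1]-out[3])],[np.degrees(np.arctan2(-d[0],d[1])).round(1) for d in (out[0]-out[1],out[2]-out[3])])
def tile(c,f,box,col):
    H,S,V=cv2.split(cv2.cvtColor(c['image'],cv2.COLOR_BGR2HSV)); x0,y0,x1,y1=box
    b=np.zeros(H.shape,bool); b[y0:y1,x0:x1]=1
    pl=b&((H>70)&(H<100)&(S>45) if col=='g' else (H<11)&(S>80)&(V>60)&(V<140)|((H>174)&(S>80)))
    n,l,s,ce=cv2.connectedComponentsWithStats(pl.astype(np.uint8)); pl=l==1+np.argmax(s[1:,4])
    P=np.array([f(c,*p,8)[:2] for p in np.argwhere(pl)[:,::-1]],np.float32)
    r=cv2.minAreaRect(P); 
    ft=b&(S<70)&(V>120)&~pl; F=np.array([f(c,*p,30)[:2] for p in np.argwhere(ft)[:,::-1]])
    bx=cv2.boxPoints(r); e=[bx[1]-bx[0],bx[2]-bx[1]]; e=max(e,key=np.linalg.norm); e=e/np.linalg.norm(e)
    if e@(np.array(r[0])-F.mean(0))<0: e=-e
    print(col,'plate',np.round(r[0],1),'sz',np.round(r[1],1),'mean',P.mean(0).round(1),'n',len(P),'yaw',np.degrees(np.arctan2(e[1],e[0])).round(1),'footpx mean',F.mean(0).round(1),len(F),'foot=plate-30.5e',(np.array(r[0])-30.5*e).round(1))
E
python3 - <<'E'
from h import *
c=dict(np.load('t3.npz')); w=dict(np.load('w3.npz'))
outl(c,(190,150),3.81,[[(316,77),(375,83),(366,174),(307,170)],[(430,88),(489,93),(481,186),(421,182)],[(303,197),(363,202),(356,295),(296,290)],[(419,206),(478,212),(471,306),(412,301)]])
knob(c,ray,(230,184,256,210))
tile(w,fray,(262,155,340,225),'g'); tile(w,fray,(380,210,445,275),'r')
t=dict(np.load('top1.npz'))
tile(t,ray,(198,186,228,206),'r');tile(t,ray,(200,233,230,255),'g');tile(t,ray,(368,236,395,256),'g');tile(c,ray,(368,236,395,256),'g')
E
```

```text
outl [[601.0, 32.4], [590.7, -66.7], [496.4, 42.9], [487.1, -56.6]]
yaws [np.float64(-5.7), np.float64(-5.5)] [np.float64(-5.9), np.float64(-5.3)]
disc [550.1 145.5] r 28.5 n 12
bar [555.8 150.8] len 57.2 yaw 118.6Traceback (most recent call last):
  File "<stdin>", line 5, in <module>
  File "h.py", line 39, in tile
    n,l,s,ce=cv2.connectedComponentsWithStats(pl.astype(np.uint8)); pl=l==1+np.argmax(s[1:,4])
                                                                            ~~~~~~~~~^^^^^^^^^
    return _wrapfunc(a, 'argmax', axis=axis, out=out, **kwds)
    return bound(*args, **kwds)
ValueError: attempt to get argmax of an empty sequence
```

```bash
python3 - <<'E'
from h import *
w=dict(np.load('w3.npz')); t=dict(np.load('top1.npz'))
for c,ps in((w,[(294,195),(313,178),(405,248),(420,232)]),(t,[(218,196),(206,196),(217,244),(208,243),(384,246),(377,246)])):
    h=cv2.cvtColor(c['image'],cv2.COLOR_BGR2HSV)
    for x,y in ps: print((x,y),h[y-1:y+2,x-1:x+2].reshape(-1,3).mean(0).round(0))
E
```

```text
(294, 195) [ 69.  35. 148.]
(313, 178) [ 20.  44. 192.]
(405, 248) [ 13. 128. 154.]
(420, 232) [ 20.  44. 195.]
(218, 196) [ 12. 140. 120.]
(206, 196) [ 16.  53. 123.]
(217, 244) [ 72.  39. 105.]
(208, 243) [ 18.  45. 125.]
(384, 246) [ 73.  41. 106.]
(377, 246) [ 15.  50. 153.]
```

```bash
sed -i "s/(H>70)&(H<100)&(S>45) if/(H>45)\&(H<100) if/; s/(H<11)&(S>80)&(V>60)&(V<140)|((H>174)&(S>80))/(H<15.5)\&(S>90)\&(V>60)/; s/ft=b&(S<70)&(V>120)&~pl/ft=b\&(S<75)\&(V>85)\&(H<40)/" h.py
python3 - <<'E'
from h import *
c=dict(np.load('t3.npz')); w=dict(np.load('w3.npz'))
tile(w,fray,(262,155,340,225),'g'); tile(w,fray,(380,210,445,275),'r')
t=dict(np.load('top1.npz'))
tile(t,ray,(198,186,228,206),'r');tile(t,ray,(200,233,230,255),'g');tile(t,ray,(368,236,395,256),'g');tile(c,ray,(368,236,395,256),'g')
E
```

```text
g plate [400.8 231.7] sz [37.6 32.6] mean [400.7 232. ] n 897 yaw -96.0 footpx mean [400.6 262.4] 627 foot=plate-30.5e [404.  262.1]
r plate [562.8 242.8] sz [35.6 38. ] mean [562.5 242.8] n 655 yaw -82.5 footpx mean [548.3 275.2] 476 foot=plate-30.5e [558.8 273. ]
r plate [560.6 242.5] sz [33.9 36.9] mean [561.2 243.4] n 116 yaw -89.4 footpx mean [556.  271.8] 73 foot=plate-30.5e [560.3 273. ]
g plate [399.2 232.5] sz [37.1 32. ] mean [399.  232.4] n 111 yaw -97.6 footpx mean [402.3 256.1] 80 foot=plate-30.5e [403.2 262.8]
g plate [ 390.3 -317.3] sz [36.8 31.1] mean [ 390.3 -317.3] n 106 yaw -96.6 footpx mean [ 391.6 -286. ] 59 foot=plate-30.5e [ 393.8 -287. ]
g plate [ 390.3 -317.3] sz [36.8 31.1] mean [ 390.3 -317.3] n 106 yaw -96.6 footpx mean [ 391.9 -285.7] 61 foot=plate-30.5e [ 393.8 -287. ]
```

{"method": "arm_command", "body": {"rows": [6,10,0,10.4,40,6,10,0,10.4,40,6,10,-20,10.4,40,5,9,-20,10.4,40,0,0,-20,10.4,40]}}

```text
clock: 16.15
eef_pos: [404.3, 269.4, 140.4]
eef_rot: [-3.141, -0.0, 3.039]
wrist_force: [0.7, 0.2, 0.1]
finger_gap: 39.9
```

{"method": "arm_command", "body": {"rows": [0,0,-20,0,40,0,0,-20,0,40,0,0,0,0,40]}}

```text
clock: 16.52
eef_pos: [403.4, 268.7, 100.2]
eef_rot: [-3.14, -0.002, 3.033]
wrist_force: [-0.2, -0.9, 0.4]
finger_gap: 40.0
```

```bash
python3 - <<'E'
from h import *
s=manip.read_state(); print(s['eef_pos'],np.degrees(s['eef_rot']))
c=grab('wrist','w4.png'); np.savez('w4.npz',**c)
E
```

```text
[403.42183625 268.70613358 100.19115002] [-1.79907045e+02 -1.23642053e-01  1.73781124e+02]
```

View pics/w4.png

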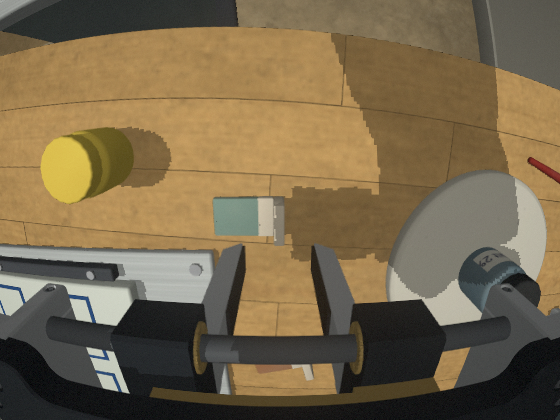

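The tile is square to the fingers, with its foot at (279,220) mid-way between them. I'll check its lateral position by ray.

```bash
python3 - <<'E'
from h import *
c=dict(np.load('w4.npz'))
for p,z in [((276,198),30),((276,243),30),((285,199),30),((285,243),30),((214,198),8),((216,236),8)]: print(p,fray(c,*p,z).round(1))
E
```

```text
(276, 198) [382.9 268.6  30. ]
(276, 243) [419.4 264.5  30. ]
(285, 199) [384.4 275.3  30. ]
(285, 243) [420.2 271.6  30. ]
(214, 198) [382.7 216.1   8. ]
(216, 236) [416.6 212.1   8. ]
```

{"method": "arm_command", "body": {"rows": [-1,1,-25,0,40,0,0,-25,0,40,0,0,-18,0,40,0,0,-9,0,40,0,0,0,0,40]}}

```text
clock: 17.2
eef_pos: [402.7, 270.2, 24.7]
eef_rot: [3.141, 0.0, 3.034]
wrist_force: [-0.3, 0.3, 0.2]
finger_gap: 40.1
```

{"method": "arm_command", "body": {"rows": [0,0,0,0,20,0,0,0,0,0,0,0,0,0,0,0,0,0,0,0,0,0,0,0,0], "newtons": 15}}

```text
clock: 17.82
eef_pos: [402.4, 270.2, 24.7]
eef_rot: [3.141, 0.0, 3.034]
wrist_force: [-1.0, -0.4, 5.3]
finger_gap: 8.3
```

{"method": "arm_command", "body": {"rows": [0,0,15,0,0,0,0,25,0,0,0,0,30,0,0,0,0,20,0,0,0,0,0,0,0]}}

```text
clock: 18.45
eef_pos: [402.9, 270.5, 116.2]
eef_rot: [3.14, 0.003, 3.034]
wrist_force: [-0.3, -0.5, -1.5]
finger_gap: 8.3
```

{"method": "arm_command", "body": {"rows": [10,-15,0,-8,0,14,-26,0,-10,0,14,-27,0,-10,0,14,-27,0,-10,0,14,-27,0,-10,0]}}

```text
clock: 19.08
eef_pos: [468.3, 147.2, 113.6]
eef_rot: [-3.14, -0.001, 2.19]
wrist_force: [0.6, 0.6, -0.1]
finger_gap: 7.8
```

{"method": "arm_command", "body": {"rows": [14,-27,0,-10,0,14,-27,0,-10,0,14,-27,0,-10,0,14,-25,0,-10,0,0,0,0,-1.2,0]}}

```text
clock: 19.7
eef_pos: [524.4, 40.9, 113.5]
eef_rot: [-3.14, 0.0, 1.473]
wrist_force: [-0.0, 0.6, -1.5]
finger_gap: 7.8
```

{"method": "arm_command", "body": {"rows": [0,0,0,0,0,0,0,0,0,0]}}

```text
clock: 19.95
eef_pos: [523.9, 42.9, 114.3]
eef_rot: [-3.141, -0.0, 1.479]
wrist_force: [0.5, -0.7, -0.6]
finger_gap: 8.5
```

```bash
python3 - <<'E'
from h import *
s=manip.read_state(); print(s['eef_pos'],np.degrees(s['eef_rot']),s['finger_gap'])
c=grab('wrist','w5.png'); np.savez('w5.npz',**c)
E
```

```text
[523.93255634  42.85326243 114.25945797] [-1.79974072e+02 -8.47414951e-04  8.47666526e+01] 8.521907266464154
```

View pics/w5.png

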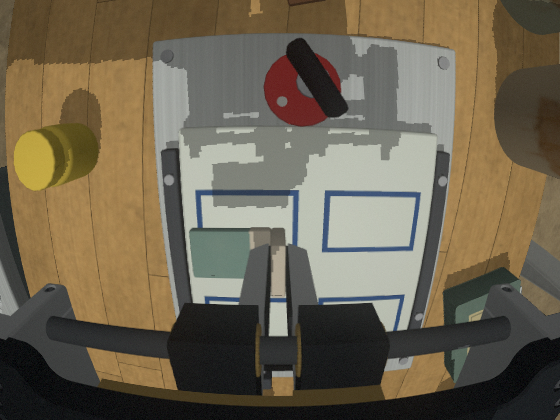

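The tile is held level over outline 3 (top edge (197,190)–(299,190)). Outline 1 is fully visible with corners (325,191), (421,193), (416,249), (323,251).

```bash
python3 - <<'E'
from h import *
c=dict(np.load('w5.npz'))
q=np.array([fray(c,*p,30)[:2] for p in [(325,191),(421,193),(416,249),(323,251)]]); print('out1',q.round(1).tolist(),q.mean(0).round(1))
for p in[(197,190),(299,190)]: print('o3 top',fray(c,*p,30).round(1))
print('tile far corners',fray(c,189,230,97.6).round(1),fray(c,193,278,97.6).round(1),'foot top',fray(c,285,228,119.6).round(1))
knob(c,fray,(255,35,355,130))
E
```

```text
out1 [[565.2, 62.3], [649.1, 53.8], [646.8, 1.8], [561.0, 9.9]] [605.5  31.9]
o3 top [461.9  72.8  30. ]
o3 top [544.3  64.9  30. ]
tile far corners [471.7  62.3  97.6] [467.8  28.6  97.6] foot top [531.5  66.6 119.6]
disc [553.4 145. ] r 29.1 n 29
bar [559.9 148.3] len 58.5 yaw 118.0
```

{"method": "arm_command", "body": {"rows": [0.5,-1.5,-20,0,0,0,0,-20,0,0,0,0,-14,0,0,0,0,-3,0,0,0,0,0,0,0]}}

```text
clock: 20.62
eef_pos: [525.0, 40.8, 57.8]
eef_rot: [3.141, -0.0, 1.477]
wrist_force: [0.1, -0.9, -1.0]
finger_gap: 8.4
```

{"method": "arm_command", "body": {"rows": [0,0,-1.5,0,0,0,0,-0.5,0,0,0,0,0,0,0]}}

```text
clock: 21.0
eef_pos: [524.9, 40.6, 55.6]
eef_rot: [3.141, -0.0, 1.477]
wrist_force: [-0.6, -0.9, -1.0]
finger_gap: 8.6
```

{"method": "arm_command", "body": {"rows": [0,0,-1,0,0,0,0,0,0,20,0,0,0,0,30,0,0,0,0,30,0,0,20,0,30]}}

```text
clock: 21.62
eef_pos: [524.0, 40.6, 73.6]
eef_rot: [-3.139, 0.0, 1.477]
wrist_force: [0.2, 0.5, 0.3]
finger_gap: 30.1
```

{"method": "arm_command", "body": {"rows": [0,0,30,0,40,0,0,20,-10,40,4,30,0,-10,40,4,30,0,-10,40,4,30,0,-10,40]}}

```text
clock: 22.25
eef_pos: [536.9, 131.6, 124.5]
eef_rot: [-3.142, -0.0, 0.773]
wrist_force: [0.4, 0.6, -0.1]
finger_gap: 39.9
```

{"method": "arm_command", "body": {"rows": [4,30,0,-10,40,4,30,0,-10,40,4,30,0,-10,40,4,30,0,-6.6,40,3.5,29,0,0,40]}}

```text
clock: 22.88
eef_pos: [556.3, 280.7, 124.3]
eef_rot: [3.142, 0.0, 0.138]
wrist_force: [-0.5, -0.1, -0.2]
finger_gap: 39.7
```

{"method": "arm_command", "body": {"rows": [0,0,-12,0,40,0,0,-12,0,40,0,0,0,0,40]}}

```text
clock: 23.25
eef_pos: [555.8, 278.5, 99.0]
eef_rot: [3.141, 0.002, 0.139]
wrist_force: [-0.3, 0.0, -0.1]
finger_gap: 40.2
```

```bash
python3 - <<'E'
from h import *
s=manip.read_state(); print(s['eef_pos'],np.degrees(s['eef_rot']),s['finger_gap'])
c=grab('wrist','w6.png'); np.savez('w6.npz',**c)
c=grab('top'); np.savez('t6.npz',**c)
E
```

```text
[555.81314892 278.50170961  99.00244305] [1.79958541e+02 1.40872271e-01 7.97251301e+00] 40.231624222248925
```

View pics/w6.png

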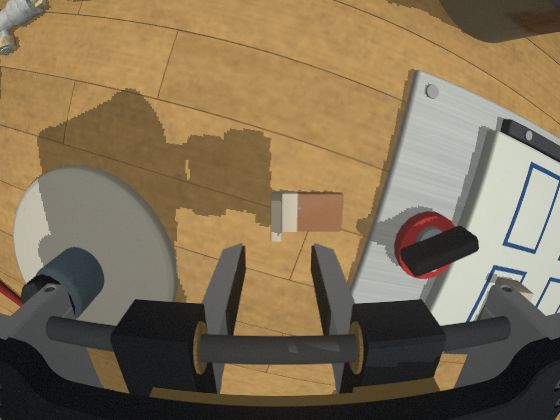

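```bash
python3 - <<'E'
from h import *
c=dict(np.load('w6.npz'))
for p,z in [((281,191),30),((282,238),30),((272,192),30),((272,240),30),((342,193),8),((341,231),8)]: print(p,fray(c,*p,z).round(1))
c=dict(np.load('t6.npz'));cv2.imwrite('pics/t6.png',cv2.resize(c['image'][150:260,190:400],(800,419),interpolation=cv2.INTER_CUBIC))
W=pts(c); m=np.zeros(W.shape[:2],bool); m[165:240,250:330]=1; f=m&(W[...,2]>46)&(W[...,2]<66); p=np.argwhere(f)[:,::-1].mean(0); print(f.sum(),ray(c,*p,60))
E
```

```text
(281, 191) [584.6 279.   30. ]
(282, 238) [547.2 272.8  30. ]
(272, 192) [582.9 285.5  30. ]
(272, 240) [544.4 280.4  30. ]
(342, 193) [584.8 227.4   8. ]
(341, 231) [551.5 221.7   8. ]
37 [531.04783297  54.58999858  60.        ]
```

View pics/t6.png

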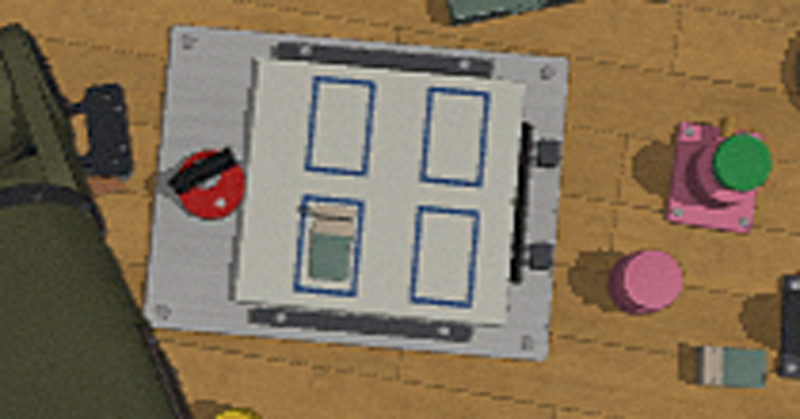

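{"method": "arm_command", "body": {"rows": [3.5,1,-25,1,40,0,0,-25,0,40,0,0,-17,0,40,0,0,-9,0,40,0,0,0,0,40]}}

```text
clock: 23.98
eef_pos: [559.9, 280.6, 24.4]
eef_rot: [3.142, 0.0, 0.157]
wrist_force: [0.5, -0.4, 1.2]
finger_gap: 39.7
```

{"method": "arm_command", "body": {"rows": [0,0,0,0,20,0,0,0,0,0,0,0,0,0,0,0,0,0,0,0,0,0,0,0,0], "newtons": 15}}

```text
clock: 24.6
eef_pos: [560.0, 280.7, 24.7]
eef_rot: [-3.142, -0.0, 0.158]
wrist_force: [-0.1, -0.2, 2.4]
finger_gap: 8.2
```

{"method": "arm_command", "body": {"rows": [0,0,15,0,0,0,0,25,0,0,0,0,30,0,0,0,0,20,0,0,0,0,0,0,0]}}

```text
clock: 25.22
eef_pos: [560.5, 281.0, 116.6]
eef_rot: [-3.141, -0.003, 0.157]
wrist_force: [-0.5, 0.3, -0.9]
finger_gap: 8.5
```

{"method": "arm_command", "body": {"rows": [1,-15,0,7,0,2,-30,0,10,0,2,-30,0,10,0,2,-30,0,10,0,2,-30,0,10,0]}}

```text
clock: 25.85
eef_pos: [568.4, 144.6, 113.6]
eef_rot: [-3.141, 0.001, 0.984]
wrist_force: [-0.0, -0.5, -0.1]
finger_gap: 8.3
```

{"method": "arm_command", "body": {"rows": [2,-30,0,10,0,2,-30,0,10,0,2,-30,0,8.6,0,1,-21,0,0,0,0,0,0,0,0]}}

```text
clock: 26.48
eef_pos: [575.7, 33.7, 114.0]
eef_rot: [-3.141, 0.0, 1.472]
wrist_force: [-0.1, 0.2, 0.2]
finger_gap: 8.3
```

{"method": "arm_command", "body": {"rows": [0,0,0,0,0]}}

```text
clock: 26.6
eef_pos: [575.7, 35.3, 114.2]
eef_rot: [-3.141, -0.0, 1.475]
wrist_force: [1.1, -1.3, 0.2]
finger_gap: 8.4
```

```bash
python3 - <<'E'
from h import *
s=manip.read_state(); print(s['eef_pos'],np.degrees(s['eef_rot']),s['finger_gap'])
c=grab('wrist','w7.png'); np.savez('w7.npz',**c)
E
```

```text
[575.72806975  35.28536917 114.2383756 ] [-1.79978744e+02 -6.40876684e-03  8.45255824e+01] 8.351948597574687
```

View pics/w7.png

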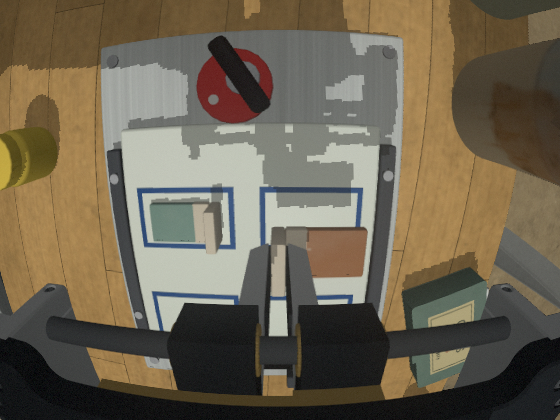

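Tile 1 lies inside outline 3 (corners (138,189), (233,188), (235,247), (143,249)). The rust tile is held over outline 1.

```bash
python3 - <<'E'
from h import *
c=dict(np.load('w7.npz')); f=lambda *a: fray(c,*a)[:2].round(1)
q=np.array([f(*p,30) for p in [(138,189),(233,188),(235,247),(143,249)]]); print('o3',q.tolist(),q.mean(0))
print('t1 far top edge',f(151,203,38),f(153,244,38),'bottom far',f(153,245,30))
print('o1 top',f(260,188,30),f(362,189,30))
print('rust far',f(367,229,97.6),f(364,277,97.6))
E
```

```text
o3 [[461.3, 72.1], [543.8, 64.0], [538.4, 13.0], [453.2, 17.3]] [499.175  41.6  ]
t1 far top edge [474.7  60.6] [468.3  24.5] bottom far [464.2  20.5]
o1 top [565.4  61.8] [647.8  53.5]
rust far [633.8  45.1] [632.1  11.2]
```

{"method": "arm_command", "body": {"rows": [1,-0.5,-20,0,0,0,0,-20,0,0,0,0,-14,0,0,0,0,-3,0,0,0,0,-2,0,0]}}

```text
clock: 27.28
eef_pos: [577.1, 34.3, 55.8]
eef_rot: [3.141, -0.0, 1.477]
wrist_force: [0.7, 0.1, -0.7]
finger_gap: 8.2
```

{"method": "arm_command", "body": {"rows": [0,0,-1,0,0,0,0,0,0,0,0,0,0,0,0]}}

```text
clock: 27.65
eef_pos: [577.0, 34.1, 54.7]
eef_rot: [3.141, -0.0, 1.477]
wrist_force: [-0.8, -0.3, -1.3]
finger_gap: 8.0
```

{"method": "arm_command", "body": {"rows": [0,0,0,0,20,0,0,0,0,30,0,0,0,0,30,0,0,20,0,30,0,0,30,0,40]}}

```text
clock: 28.28
eef_pos: [576.4, 34.1, 104.4]
eef_rot: [-3.14, 0.0, 1.477]
wrist_force: [0.7, -0.9, 0.8]
finger_gap: 36.7
```

{"method": "arm_command", "body": {"rows": [0,0,25,0,40,-8,-15,0,-9,40,-17,-30,0,-10,40,-17,-30,0,-10,40,-17,-30,0,-10,40]}}

```text
clock: 28.9
eef_pos: [517.2, -71.7, 129.5]
eef_rot: [3.141, -0.0, 0.791]
wrist_force: [0.3, -0.5, 0.8]
finger_gap: 40.1
```

{"method": "arm_command", "body": {"rows": [-17,-30,0,-10,40,-17,-30,0,-10,40,-17,-30,0,-10,40,-17,-30,0,-10,40,-17,-30,0,-10,40]}}

```text
clock: 29.52
eef_pos: [432.2, -221.8, 129.6]
eef_rot: [3.141, -0.0, -0.082]
wrist_force: [0.5, 0.5, 0.5]
finger_gap: 39.8
```

{"method": "arm_command", "body": {"rows": [-17,-30,0,-0.5,40,-17,-28,0,0,40,0,0,0,0,40,0,0,0,0,40]}}

```text
clock: 30.02
eef_pos: [399.1, -278.4, 129.4]
eef_rot: [-3.141, -0.0, -0.085]
wrist_force: [-0.3, 0.7, 0.1]
finger_gap: 40.1
```

```bash
python3 - <<'E'
from h import *
s=manip.read_state(); print(s['eef_pos'],np.degrees(s['eef_rot']),s['finger_gap'])
c=grab('wrist','w8.png'); np.savez('w8.npz',**c)
c=grab('top','t8.png'); np.savez('t8.npz',**c)
E
```

```text
[ 399.08358158 -278.42291262  129.44958509] [-1.79991285e+02 -4.06739619e-03 -4.88364764e+00] 40.07426832815248
```

View pics/w8.png

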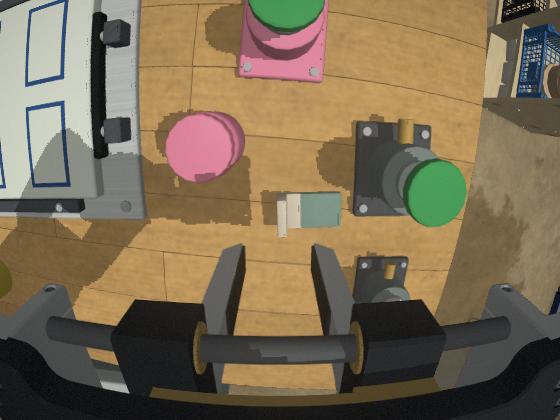

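```bash
python3 - <<'E'
from h import *
c=dict(np.load('w8.npz')); f=lambda *a: fray(c,*a)[:2].round(1)
print([f(*p,30).tolist() for p in [(277,195),(287,195),(278,236),(287,236)]],[f(*p,8).tolist() for p in[(340,194),(340,228)]])
H,S,V=cv2.split(cv2.cvtColor(c['image'],cv2.COLOR_BGR2HSV)); g=np.zeros(H.shape,bool); g[140:240,380:480]=1; g&=(H>45)&(H<80)&(S>120)
print('plunger',np.mean([f(*p,102) for p in np.argwhere(g)[:,::-1]],0),g.sum())
tile(dict(np.load('t8.npz')),ray,(368,236,395,256),'g')
E
```

```text
[[417.1, -280.1], [416.4, -288.6], [379.8, -277.7], [379.2, -285.7]] [[407.6, -338.0], [374.0, -337.0]]
plunger [ 428.11992032 -389.0438579 ] 3012
g plate [ 401.9 -290.2] sz [13.9 37.2] mean [ 401.4 -289.6] n 22 yaw -33.3 footpx mean [ 372.7 -313.8] 4 foot=plate-30.5e [ 376.4 -273.4]
```

{"method": "arm_command", "body": {"rows": [-2.5,-2,-15,-1,40,0,0,-28,0,40,0,0,-28,0,40,0,0,-20,0,40,0,0,-12,0,40]}}

```text
clock: 30.75
eef_pos: [395.9, -280.2, 24.8]
eef_rot: [-3.141, 0.002, -0.103]
wrist_force: [-0.1, -0.8, 0.4]
finger_gap: 40.1
```

{"method": "arm_command", "body": {"rows": [0,0,0,0,20,0,0,0,0,0,0,0,0,0,0,0,0,0,0,0,0,0,0,0,0], "newtons": 15}}

```text
clock: 31.38
eef_pos: [396.6, -281.0, 27.0]
eef_rot: [3.141, -0.001, -0.103]
wrist_force: [-1.6, 1.0, 6.0]
finger_gap: 8.2
```

{"method": "arm_command", "body": {"rows": [0,0,15,0,0,0,0,25,0,0,0,0,30,0,0,0,0,20,0,0,0,0,0,0,0]}}

```text
clock: 32.0
eef_pos: [396.9, -281.2, 118.2]
eef_rot: [3.14, -0.003, -0.103]
wrist_force: [-0.7, 1.0, -1.0]
finger_gap: 8.2
```

{"method": "arm_command", "body": {"rows": [4,15,10,8,0,8,28,0,10,0,8,28,0,10,0,8,28,0,10,0,8,28,0,10,0]}}

```text
clock: 32.62
eef_pos: [432.1, -152.8, 125.7]
eef_rot: [-3.14, 0.001, 0.741]
wrist_force: [0.1, 0.4, -0.4]
finger_gap: 8.2
```

{"method": "arm_command", "body": {"rows": [8,28,0,10,0,8,28,0,10,0,8,28,0,10,0,6,15,-10,10,0,0,0,0,2.5,0]}}

```text
clock: 33.25
eef_pos: [461.8, -53.7, 115.1]
eef_rot: [-3.139, -0.0, 1.482]
wrist_force: [-0.5, -0.6, -0.4]
finger_gap: 8.4
```

{"method": "arm_command", "body": {"rows": [0,0,0,0,0,0,0,0,0,0]}}

```text
clock: 33.5
eef_pos: [462.2, -55.0, 116.2]
eef_rot: [-3.141, -0.0, 1.475]
wrist_force: [-0.3, 0.5, -0.4]
finger_gap: 8.4
```

```bash
python3 - <<'E'
from h import *
s=manip.read_state(); print(s['eef_pos'],np.degrees(s['eef_rot']),s['finger_gap'])
c=grab('wrist','w9.png'); np.savez('w9.npz',**c)
E
```

```text
[462.16481551 -54.96305554 116.20103116] [-1.79975891e+02 -3.18327087e-03  8.45381179e+01] 8.411108179673219
```

View pics/w9.png

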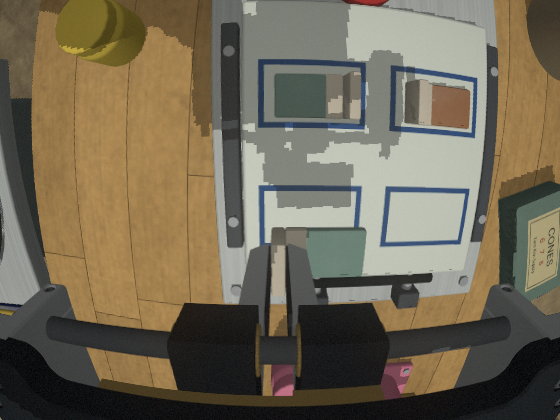

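```bash
python3 - <<'E'
from h import *
c=dict(np.load('w9.npz')); f=lambda *a: fray(c,*a)[:2].round(1)
print('o4 top',f(260,187,30),f(360,188,30)); print('far',f(366,229,97.2),f(363,277,97.2))
o=np.mean([f(*p,30) for p in [(259,60),(365,63),(364,129),(260,126)]],0); m=(f(275,74,38)+f(276,118,38))/2+30.5*np.array([.996,-.094]); print('o3',o,'t1 mid',m)
o=np.mean([f(*p,30) for p in [(394,66),(477,76),(474,137),(391,128)]],0); m=(f(470,86,38)+f(469,128,38))/2-30.5*np.array([.996,-.094]); print('o1',o,'rust mid',m)
E
```

```text
o4 top [451.7 -28. ] [533.  -36.3]
far [520.2 -46. ] [518.4 -80.3]
o3 [500.125  42.325] t1 mid [501.528  39.383]
o1 [605.275  32.95 ] rust mid [603.172  31.317]
```

{"method": "arm_command", "body": {"rows": [0.8,0.8,-20,0,0,0,0,-20,0,0,0,0,-14,0,0,0,0,-3,0,0,0,0,-2,0,0]}}

```text
clock: 34.17
eef_pos: [463.4, -54.1, 57.8]
eef_rot: [3.141, 0.0, 1.477]
wrist_force: [0.7, -0.7, -0.5]
finger_gap: 8.6
```

{"method": "arm_command", "body": {"rows": [0,0,-1,0,0,0,0,0,0,0,0,0,0,0,0]}}

```text
clock: 34.55
eef_pos: [463.4, -54.1, 57.0]
eef_rot: [3.141, 0.0, 1.477]
wrist_force: [-2.6, -0.1, 6.9]
finger_gap: 8.5
```

{"method": "arm_command", "body": {"rows": [0,0,0,0,20,0,0,0,0,30,0,0,0,0,30,0,0,20,0,30,0,0,30,0,30]}}

```text
clock: 35.17
eef_pos: [462.6, -53.9, 106.4]
eef_rot: [-3.14, -0.0, 1.477]
wrist_force: [0.2, -1.1, -0.3]
finger_gap: 30.1
```

{"method": "arm_command", "body": {"rows": [0,0,30,0,0,0,0,30,0,0,-2,-18,5,-10,0,-4,-35,0,-10,0,-4,-35,0,-10,0]}}

```text
clock: 35.8
eef_pos: [453.0, -142.9, 171.5]
eef_rot: [3.141, -0.0, 0.948]
wrist_force: [0.5, 0.0, 0.4]
finger_gap: 0.6
```

{"method": "arm_command", "body": {"rows": [-4,-35,0,-10,0,-4,-35,0,-10,0,-4,-35,0,-10,0,-4,-35,0,-10,0,-4,-35,0,-10,0]}}

```text
clock: 36.42
eef_pos: [432.9, -318.2, 171.4]
eef_rot: [-3.141, 0.0, 0.075]
wrist_force: [1.0, 0.1, 0.1]
finger_gap: 0.4
```

{"method": "arm_command", "body": {"rows": [-4,-35,0,-10,0,-3.5,-36,0,0,0,0,0,0,0,0,0,0,0,0,0]}}

```text
clock: 36.92
eef_pos: [425.6, -387.5, 171.2]
eef_rot: [-3.141, 0.0, -0.094]
wrist_force: [-0.2, 1.2, 0.0]
finger_gap: 0.6
```

```bash
python3 - <<'E'
from h import *
s=manip.read_state(); print(s['eef_pos'],np.degrees(s['eef_rot']),s['finger_gap'])
c=grab('wrist'); np.savez('w10.npz',**c)
t=grab('top'); np.savez('t10.npz',**t)
a=cv2.resize(t['image'][158:246,226:340],(777,600),interpolation=cv2.INTER_CUBIC); cv2.imwrite('pics/t10.png',a)
H,S,V=cv2.split(cv2.cvtColor(c['image'],cv2.COLOR_BGR2HSV)); g=(H>45)&(H<80)&(S>120)
n,l,st,ce=cv2.connectedComponentsWithStats(g.astype(np.uint8))
for i in range(1,n):
    if st[i,4]>200: print(ce[i],st[i],fray(c,*ce[i],102).round(1))
cv2.imwrite('pics/w10.png',c['image'])
E
```

```text
[ 425.62035056 -387.51600065  171.19655909] [-1.79970515e+02  2.32211020e-02 -5.37232285e+00] 0.5861470412798244
[145.37713178  68.92984496] [ 118   40   57   59 2580] [ 559.6 -300.5  102. ]
[283.78221588 220.89919163] [ 253  195   58   53 2103] [ 430.3 -393.3  102. ]
```

View pics/t10.png

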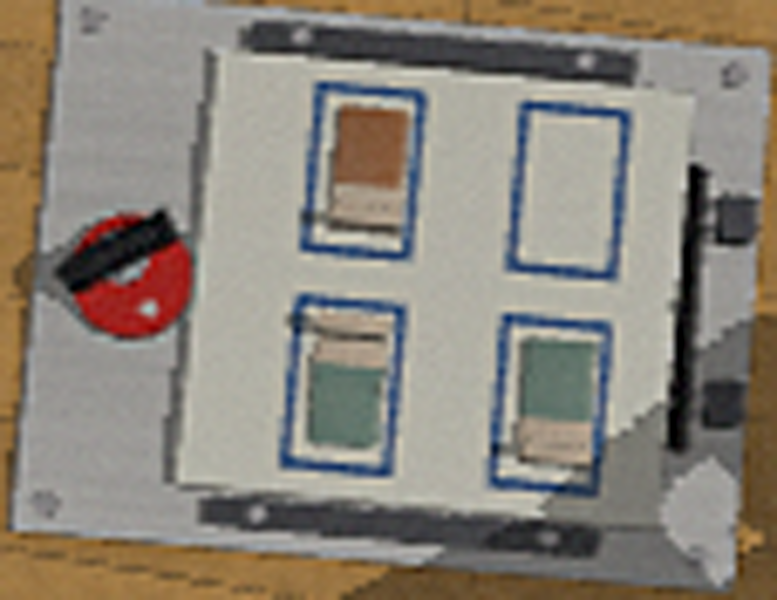

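All three tiles lie inside their own outlines, within about 1–3 mm of the middle, and the board rests against the buffer. Next is the plunger.

{"method": "arm_command", "body": {"rows": [0.5,-0.5,-20,0,0,0,0,-20,0,0,0,0,-14,0,0,0,0,-5,0,0,0,0,0,0,0]}}

```text
clock: 37.65
eef_pos: [426.3, -388.4, 112.8]
eef_rot: [-3.142, -0.0, -0.094]
wrist_force: [-0.8, 1.3, 0.9]
finger_gap: 0.8
```

{"method": "arm_command", "body": {"rows": [0,0,-5,0,0,0,0,-5,0,0,0,0,-4,0,0,0,0,-2,0,0,0,0,0,0,0]}}

```text
clock: 38.28
eef_pos: [426.5, -388.8, 96.7]
eef_rot: [3.141, -0.001, -0.094]
wrist_force: [1.6, 0.8, 6.0]
finger_gap: 0.3
```

{"method": "arm_command", "body": {"rows": [0,0,-2,0,0,0,0,-2,0,0,0,0,-1,0,0,0,0,0,0,0]}}

```text
clock: 38.78
eef_pos: [426.7, -388.9, 93.1]
eef_rot: [3.14, -0.002, -0.094]
wrist_force: [-1.7, 4.7, 18.1]
finger_gap: 0.2
```

At the stop: 18 N against a spring of 7.5 N, with about 20 mm of travel. Hold, then release.

{"method": "arm_command", "body": {"rows": [0,0,-0.5,0,0,0,0,0,0,0,0,0,0,0,0,0,0,0,0,0,0,0,0,0,0]}}

```text
clock: 39.4
eef_pos: [426.7, -389.0, 93.0]
eef_rot: [3.14, -0.002, -0.094]
wrist_force: [-3.5, 5.7, 22.8]
finger_gap: 0.2
```

{"method": "arm_command", "body": {"rows": [0,0,0,0,0,0,0,0,0,0,0,0,0,0,0,0,0,0,0,0,0,0,0,0,0]}}

```text
clock: 40.02
eef_pos: [426.7, -389.0, 93.0]
eef_rot: [3.14, -0.002, -0.094]
wrist_force: [-4.1, 6.7, 22.4]
finger_gap: 0.4
```

{"method": "arm_command", "body": {"rows": [0,0,6,0,0,0,0,8,0,0,0,0,12,0,0,0,0,25,0,0,0,0,30,0,0]}}

```text
clock: 40.65
eef_pos: [425.6, -388.2, 172.2]
eef_rot: [-3.14, 0.002, -0.094]
wrist_force: [-0.2, -0.3, -0.8]
finger_gap: 0.7
```

{"method": "arm_command", "body": {"rows": [-10,0,30,0,0,-20,0,20,0,0,-30,0,0,0,0,-20,0,0,0,0,0,0,0,0,0]}}

```text
clock: 41.28
eef_pos: [345.3, -388.6, 222.2]
eef_rot: [-3.142, 0.0, -0.095]
wrist_force: [-0.4, -1.1, -0.4]
finger_gap: 0.5
```

```bash
python3 - <<'E'
from h import *
s=manip.read_state(); print(s['eef_pos'],s['clock'],s['wrist_force'])
t=grab('top','t11.png'); W=pts(t)
H,S,V=cv2.split(cv2.cvtColor(t['image'],cv2.COLOR_BGR2HSV)); g=(H>45)&(H<80)&(S>120); g[:,:400]=0; g[255:]=0
print('plunger z',np.nanmedian(W[g],0),g.sum())
outl(t,(0,0),1,[]) if 0 else knob(t,ray,(230,184,256,210))
b=np.zeros(g.shape,bool); b[190:250,120:185]=1; m=b&(W[...,2]>80)&(W[...,2]<100); print('jar lid',m.sum(),np.nanmedian(W[m],0))
cv2.imwrite('pics/t11c.png',cv2.resize(t['image'][100:300,60:440],(798,420)))
E
```

```text
[ 345.25220604 -388.59672307  222.17275555] 41.275 [-0.43253016 -1.08357521 -0.39128501]
plunger z [ 426.42749504 -390.04127008  100.49317391] 218
disc [549.9 145.9] r 28.7 n 11
bar [556.1 150.8] len 57.2 yaw 117.0
jar lid 211 [474.47832818 458.25561277  91.20162546]
```

View pics/t11c.png

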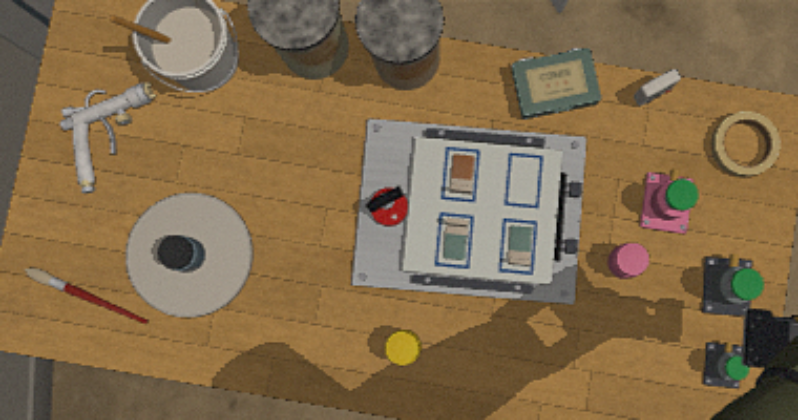

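The final view shows the jar upright on the bat, the knob turned, the three tiles in their outlines, the plunger back up and the tape untouched. There is no fourth tile on the table.

```bash
python3 -c "
from cell import manip
print(manip.sign_off())"
```

```text
the job is handed in; nothing more can be done
None
```

The job is done and handed in at about 41 s on the robot's clock, in the order you asked for:

- **Jar:** it stands upright on the bat. Its lid reads about 91 mm high against the 94 mm expected, and the camera reads 2–3 mm low everywhere.
- **Knob:** I turned it to about 2.2 rad. The board slid about 9 mm and is up against the buffer, and the knob has not moved since. I did not push the board to test the lock.
- **Tiles:** only three are there (two green, one rust). They lie face up in outlines 1, 3 and 4, lengthwise. The last overhead check put them about 1–3 mm from the middle; the second green tile, in outline 4, is the worst at about 2–3 mm sideways.
- **Plunger:** I pressed the larger green one on the grey body about 20 mm down to its stop (18–23 N). I held it there for over a second, and it came back up.
- **Tape:** I left it where it lay.

**Checks that disagreed:** the top and wrist cameras differed by up to about 4 mm in x, and more on the rust tile's foot, so I averaged them. For the first green tile, the wrist view suggested up to 3 mm off centre, while the overhead view showed under 1 mm.

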